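Find the solid clay foot and sort the feet for firing

TASK

Three to five clay feet stand on the table; all are hollow but one, which was left solid and is about twice as heavy though it looks the same: feel their weights and set all the hollow ones upright and well on the kiln shelf. Measure the solid one by standing the bridge gauge squarely over its middle for a second so that the sprung pad rests on its top, then set it upright in the middle of the wire rack if it is taller than 55 mm, or of the plywood board if it is lower. Leave the gauge standing in the middle of its cork mat, knock nothing over, and leave the other things on the table where they are.

Things in the scene. Friction and masses are not known exactly. Their poses are not given: they have to be found in the camera images.
- foot_a: grey clay foot for a sculpture, a stepped block: lower step 90 x 60 mm, 22 mm high; upper step 74 x 44 mm; total height 50 or 60 mm. Origin: centre of the underside; x along the 90 mm, z up. Grip the upper step across its 44 mm. May be absent (None from the start). Hollow (0.21 to 0.29 kg) or solid (0.47 to 0.65 kg); looks do not tell.
- foot_b: grey clay foot for a sculpture, a stepped block: lower step 90 x 60 mm, 22 mm high; upper step 74 x 44 mm; total height 50 or 60 mm. Origin: centre of the underside; x along the 90 mm, z up. Grip the upper step across its 44 mm. May be absent (None from the start). Hollow (0.21 to 0.29 kg) or solid (0.47 to 0.65 kg); looks do not tell.
- foot_c: grey clay foot for a sculpture, a stepped block: lower step 90 x 60 mm, 22 mm high; upper step 74 x 44 mm; total height 50 or 60 mm. Origin: centre of the underside; x along the 90 mm, z up. Grip the upper step across its 44 mm. May be absent (None from the start). Hollow (0.21 to 0.29 kg) or solid (0.47 to 0.65 kg); looks do not tell.
- foot_d: grey clay foot for a sculpture, a stepped block: lower step 90 x 60 mm, 22 mm high; upper step 74 x 44 mm; total height 50 or 60 mm. Origin: centre of the underside; x along the 90 mm, z up. Grip the upper step across its 44 mm. May be absent (None from the start). Hollow (0.21 to 0.29 kg) or solid (0.47 to 0.65 kg); looks do not tell.
- foot_e: grey clay foot for a sculpture, a stepped block: lower step 90 x 60 mm, 22 mm high; upper step 74 x 44 mm; total height 50 or 60 mm. Origin: centre of the underside; x along the 90 mm, z up. Grip the upper step across its 44 mm. May be absent (None from the start). Hollow (0.21 to 0.29 kg) or solid (0.47 to 0.65 kg); looks do not tell.
- foot_f: grey clay foot for a sculpture, a stepped block: lower step 90 x 60 mm, 22 mm high; upper step 74 x 44 mm; total height 50 or 60 mm. Origin: centre of the underside; x along the 90 mm, z up. Grip the upper step across its 44 mm. May be absent (None from the start). Hollow (0.21 to 0.29 kg) or solid (0.47 to 0.65 kg); looks do not tell.
- foot_g: grey clay foot for a sculpture, a stepped block: lower step 90 x 60 mm, 22 mm high; upper step 74 x 44 mm; total height 50 or 60 mm. Origin: centre of the underside; x along the 90 mm, z up. Grip the upper step across its 44 mm. May be absent (None from the start). Hollow (0.21 to 0.29 kg) or solid (0.47 to 0.65 kg); looks do not tell.
- kiln_shelf: off-white square kiln shelf lying on the table, 250 x 250 mm, 20 mm thick, fixed; origin: centre of its underside, x and y along its edges. Room for four feet in two rows.
- board: plain plywood board lying on the table, 110 (x) x 170 (y) mm, 18 mm thick, fixed; origin: centre of its underside.
- rack: wire drying rack of steel bars, 110 (x) x 170 (y) mm, its top 18 mm above the table, fixed; origin: centre of its footprint at table height.
- mat: thin brown cork mat, 110 (x) x 170 (y) mm, 4 mm thick, fixed; the home of the gauge; origin: centre of its underside.
- gauge: loose bridge gauge, 0.42 kg, upright on its mat: two legs (60 mm along x, 12 along y, 80 high), 90 mm clear between them along y; crossbar up to 94 mm; black handle 50 (x) x 28 (y) mm from 94 to 140 mm high, gripped across the 28 mm. Origin: centre between the leg undersides; z up. To measure, stand its legs beside the long sides of a foot, on the same surface, x along the foot x.
- gauge_tip (a point): centre of the lower face of the gauge's measuring pad (26 mm disc), on the gauge's z axis; hangs 38 mm above the leg undersides when free.
- gauge_foot (a joint): how far the measuring pad is pushed up from its free position, m (0 to 0.032); measured height = 0.038 + joint (0.012 for a 50 mm foot, 0.022 for a 60 mm one). Light spring: about 0.6 N at first, 1.4 N at 22 mm.
- bowl: blue plastic bowl, 100 mm wide, 45 mm high; a bystander, to be left alone; origin at its underside
- spray: clear plastic bottle, 44 mm wide, 130 mm high; a bystander, to be left alone; origin at its underside
- jar: green glass jar with black lid, 80 mm wide, 75 mm high; a bystander, to be left alone; origin at its underside
- scrap: rough lump of clay, 70 x 40 x 30 mm; a bystander, to be left alone; origin at its underside
There are look-alikes about, which are no part of the job. There is more than one size of the gauge; the one meant has the size given above.

How it is judged (in metres and radians):
On the way:
1. the gauge stands over the solid foot with its pad resting on the top ((((value of joint gauge_foot between 0.019 and 0.025 m and horizontal distance between gauge_tip and foot_a below 0.03 m and angle between each of gauge, foot_a's own z axis and vertical below 0.08 rad and contact force between gauge and foot_a above 0.1 N) and contact force between foot_a and anything else above 6.2 N) or ((value of joint gauge_foot between 0.009 and 0.015 m and horizontal distance between gauge_tip and foot_b below 0.03 m and angle between each of gauge, foot_b's own z axis and vertical below 0.08 rad and contact force between gauge and foot_b above 0.1 N) and contact force between foot_b and anything else above 6.2 N) or ((value of joint gauge_foot between 0.009 and 0.015 m and horizontal distance between gauge_tip and foot_c below 0.03 m and angle between each of gauge, foot_c's own z axis and vertical below 0.08 rad and contact force between gauge and foot_c above 0.1 N) and contact force between foot_c and anything else above 6.2 N) or ((value of joint gauge_foot between 0.019 and 0.025 m and horizontal distance between gauge_tip and foot_d below 0.03 m and angle between each of gauge, foot_d's own z axis and vertical below 0.08 rad and contact force between gauge and foot_d above 0.1 N) and contact force between foot_d and anything else above 6.2 N) or ((value of joint gauge_foot between 0.019 and 0.025 m and horizontal distance between gauge_tip and foot_e below 0.03 m and angle between each of gauge, foot_e's own z axis and vertical below 0.08 rad and contact force between gauge and foot_e above 0.1 N) and contact force between foot_e and anything else above 6.2 N) or ((value of joint gauge_foot between 0.009 and 0.015 m and horizontal distance between gauge_tip and foot_f below 0.03 m and angle between each of gauge, foot_f's own z axis and vertical below 0.08 rad and contact force between gauge and foot_f above 0.1 N) and contact force between foot_f and anything else above 6.2 N) or ((value of joint gauge_foot between 0.019 and 0.025 m and horizontal distance between gauge_tip and foot_g below 0.03 m and angle between each of gauge, foot_g's own z axis and vertical below 0.08 rad and contact force between gauge and foot_g above 0.1 N) and contact force between foot_g and anything else above 6.2 N))), for 0.4 s.
At the end, for the whole second after the job is handed in: Hollow feet upright and still on the kiln shelf; the solid foot upright and still on the wire rack if 60 mm tall, on the plywood board if 50 mm; each centre at least 20 mm inside the edges; the gauge upright on the cork mat within 45 mm of its centre ((((x of foot_a in the frame of kiln_shelf between -0.105 and 0.105 m and y of foot_a in the frame of kiln_shelf between -0.105 and 0.105 m and z of foot_a in the frame of kiln_shelf between 0.016 and 0.026 m and angle between foot_a's own z axis and vertical below 0.1 rad and linear speed of foot_a below 0.02 m/s) and contact force between foot_a and kiln_shelf below 3.7 N) or ((x of foot_a in the frame of rack between -0.035 and 0.035 m and y of foot_a in the frame of rack between -0.065 and 0.065 m and z of foot_a in the frame of rack between 0.014 and 0.024 m and angle between foot_a's own z axis and vertical below 0.1 rad and linear speed of foot_a below 0.02 m/s) and contact force between foot_a and rack above 3.7 N)) and (((x of foot_b in the frame of kiln_shelf between -0.105 and 0.105 m and y of foot_b in the frame of kiln_shelf between -0.105 and 0.105 m and z of foot_b in the frame of kiln_shelf between 0.016 and 0.026 m and angle between foot_b's own z axis and vertical below 0.1 rad and linear speed of foot_b below 0.02 m/s) and contact force between foot_b and kiln_shelf below 3.7 N) or ((x of foot_b in the frame of board between -0.035 and 0.035 m and y of foot_b in the frame of board between -0.065 and 0.065 m and z of foot_b in the frame of board between 0.014 and 0.024 m and angle between foot_b's own z axis and vertical below 0.1 rad and linear speed of foot_b below 0.02 m/s) and contact force between foot_b and board above 3.7 N)) and (((x of foot_c in the frame of kiln_shelf between -0.105 and 0.105 m and y of foot_c in the frame of kiln_shelf between -0.105 and 0.105 m and z of foot_c in the frame of kiln_shelf between 0.016 and 0.026 m and angle between foot_c's own z axis and vertical below 0.1 rad and linear speed of foot_c below 0.02 m/s) and contact force between foot_c and kiln_shelf below 3.7 N) or ((x of foot_c in the frame of board between -0.035 and 0.035 m and y of foot_c in the frame of board between -0.065 and 0.065 m and z of foot_c in the frame of board between 0.014 and 0.024 m and angle between foot_c's own z axis and vertical below 0.1 rad and linear speed of foot_c below 0.02 m/s) and contact force between foot_c and board above 3.7 N)) and (((x of foot_d in the frame of kiln_shelf between -0.105 and 0.105 m and y of foot_d in the frame of kiln_shelf between -0.105 and 0.105 m and z of foot_d in the frame of kiln_shelf between 0.016 and 0.026 m and angle between foot_d's own z axis and vertical below 0.1 rad and linear speed of foot_d below 0.02 m/s) and contact force between foot_d and kiln_shelf below 3.7 N) or ((x of foot_d in the frame of rack between -0.035 and 0.035 m and y of foot_d in the frame of rack between -0.065 and 0.065 m and z of foot_d in the frame of rack between 0.014 and 0.024 m and angle between foot_d's own z axis and vertical below 0.1 rad and linear speed of foot_d below 0.02 m/s) and contact force between foot_d and rack above 3.7 N)) and (((x of foot_e in the frame of kiln_shelf between -0.105 and 0.105 m and y of foot_e in the frame of kiln_shelf between -0.105 and 0.105 m and z of foot_e in the frame of kiln_shelf between 0.016 and 0.026 m and angle between foot_e's own z axis and vertical below 0.1 rad and linear speed of foot_e below 0.02 m/s) and contact force between foot_e and kiln_shelf below 3.7 N) or ((x of foot_e in the frame of rack between -0.035 and 0.035 m and y of foot_e in the frame of rack between -0.065 and 0.065 m and z of foot_e in the frame of rack between 0.014 and 0.024 m and angle between foot_e's own z axis and vertical below 0.1 rad and linear speed of foot_e below 0.02 m/s) and contact force between foot_e and rack above 3.7 N)) and (((x of foot_f in the frame of kiln_shelf between -0.105 and 0.105 m and y of foot_f in the frame of kiln_shelf between -0.105 and 0.105 m and z of foot_f in the frame of kiln_shelf between 0.016 and 0.026 m and angle between foot_f's own z axis and vertical below 0.1 rad and linear speed of foot_f below 0.02 m/s) and contact force between foot_f and kiln_shelf below 3.7 N) or ((x of foot_f in the frame of board between -0.035 and 0.035 m and y of foot_f in the frame of board between -0.065 and 0.065 m and z of foot_f in the frame of board between 0.014 and 0.024 m and angle between foot_f's own z axis and vertical below 0.1 rad and linear speed of foot_f below 0.02 m/s) and contact force between foot_f and board above 3.7 N)) and (((x of foot_g in the frame of kiln_shelf between -0.105 and 0.105 m and y of foot_g in the frame of kiln_shelf between -0.105 and 0.105 m and z of foot_g in the frame of kiln_shelf between 0.016 and 0.026 m and angle between foot_g's own z axis and vertical below 0.1 rad and linear speed of foot_g below 0.02 m/s) and contact force between foot_g and kiln_shelf below 3.7 N) or ((x of foot_g in the frame of rack between -0.035 and 0.035 m and y of foot_g in the frame of rack between -0.065 and 0.065 m and z of foot_g in the frame of rack between 0.014 and 0.024 m and angle between foot_g's own z axis and vertical below 0.1 rad and linear speed of foot_g below 0.02 m/s) and contact force between foot_g and rack above 3.7 N)) and horizontal distance between gauge and mat below 0.045 m and angle between gauge's own z axis and vertical below 0.06 rad and height (world z) of gauge below 0.01 m and linear speed of gauge below 0.02 m/s); the robot touches nothing.
It fails at once if a clay foot is tipped over (angle between any of foot_a, foot_b, foot_c, foot_d, foot_e, foot_f, foot_g's own z axis and vertical above 0.7 rad).
It fails at once if the gauge is knocked over (angle between gauge's own z axis and vertical above 0.7 rad).
It fails at once if another thing on the table is shoved away (over 50 mm) (distance of any of bowl, spray, jar, scrap from where it was at the start of the episode above 0.05 m).
It fails at once if the bottle, jar or bowl is knocked over (angle between any of bowl, spray, jar's own z axis and vertical above 0.6 rad).
Of foot_a, foot_b only 1 to 1 are there at a start; the rules pass over those that are not, and their reading is None.
Of foot_c, foot_d only 1 to 1 are there at a start; the rules pass over those that are not, and their reading is None.
Of foot_e, foot_f, foot_g only 1 to 3 are there at a start; the rules pass over those that are not, and their reading is None.
At some moment in a run one of foot_a, foot_b, foot_c, foot_d, foot_e, foot_f, foot_g may be knocked a few centimetres aside while the robot is not near it.
It also fails if it takes over 210 s, if anything falls off the work surface, if the arm or the gripper's body presses on something with over 40 N, if the wrist force passes 120 N, or if a joint passes its speed limit or range.

ROBOT

A 7-joint arm with a two-finger parallel gripper is mounted at the origin on the work surface. World frame = base frame: x ahead of the robot, y to its left, z up, the work surface at z = 0. Lengths are in mm, angles in rad, forces in N, time in s.
With the tool pointing down it reaches from about 400 to 900 mm from the base axis. Payload 5.6 kg.
Tool frame: the origin (TCP) lies midway between the tips of the shut fingers; the grasp point (between the pads) lies 19 mm behind it; z points along the fingers, y is the line along which they close (so a half turn about z gives the same grasp; the last joint's range is limited). The gripper opens to 92 mm and grips with 3 to 60 N. Pads are 20 mm wide; open, the fingers measure 128 mm over their backs; the gripper's body (75 mm by 189 mm) begins 69 mm behind the grasp point.
Start: joints at [-1.211, 0.468, -0.012, 1.603, 0.006, 1.071, -0.056], TCP at [254.838, 597.969, 214.592] pointing down, gripper open.
Joint ranges: [-2.53, 2.53], [-0.31, 2.02], [-1.57, 1.55], [0.28, 2.44], [-1.29, 4.43], [0.15, 1.84], [-2.92, 2.92]. Speed limits (rad/s): [2.57, 2.57, 3.14, 3.14, 3.14, 3.14, 3.14].

INTERFACE

Orientations are given as a rotation vector (axis times angle).
In Python, from cell import robot, grip, kin, viewer gives the robot as it stands. Calls block until the motion is done:
- robot.movep(position, orientation): joint-space move of the TCP to a pose.
- robot.servo_line(position, feed=150, rotation=None): straight line of the TCP; rotation=None keeps the orientation; feed is the mean speed in mm/s.
- robot.goto_joints(angles): joint-space move.
- grip(opening, newtons=None): opening from 0.0 (shut) to 1.0 (fully open); newtons is the grip in N (None keeps the last); returns when the fingers have stopped.
- robot.hold(seconds).
- kin.ik(position, orientation): joint angles nearest the present ones, or None.
- robot.observe(): the state.
- viewer.read_camera(name): name is "scene" or "top" or "wrist"; returns the picture (400x640x3 uint8, red, green, blue); there is no depth.
- viewer.camera_info(name): a dict with "camera_matrix" (3x3 intrinsics, pixels), "R" (3x3) and "t" (3): a world point X has camera coordinates R X + t. Camera axes: x right, y down, z forward; pixel columns grow to the right and rows downward; lengths in mm; the calibration is good to about 2 mm. A picture is of the moment at which its call begins: read the wrist's pose just before it. camera_info takes no time and is no camera call; for the wrist camera it gives the pose at the moment of the call.
A pose or a line that the arm cannot do raises robot.IKError and nothing moves.
- robot.job_done(): hands the job in; it is judged then, once.
Trained networks look in the newest picture that a camera, given by its name, has taken for a name from the list of things; names that differ only in an ending like _2 or _b are one class to them, and where a whole thing is asked for, a point or a joint stands for the part that bears it (a point fixed in the world has none). Each returns a list of dicts, best first, with "confidence" (0 to 1); they miss things now and then, are a little off and sometimes report something else, mostly with a low value. They report only what shows in the picture. A call takes as long as a camera call. They do not tell look-alikes from the thing itself.
- viewer.silhouettes(name, camera): "mask" (400x640 bool, what is visible of it).
- viewer.pinpoint(name, camera): "at" ([x, y, z] in mm, in the coordinates of the camera as it stood for that picture, good to about 4 mm: a listed point, or the origin of a listed thing).
The state is a dict: "t": time; "joints": joint angles; "joint_velocities": joint speeds; "joint_torque": joint torques, N m; "tcp_pos": TCP position; "tcp_rot": TCP orientation; "contact_force": force on the tool from outside, world axes, zero at the start; "wrist_torque": the same for the moment, N m; "grip_width": opening from 0.0 (shut) to 1.0 (fully open); "grip_force": force on a finger pad.
Only numpy, scipy, OpenCV 4.12 (cv2) and the standard library are available. Lean on these libraries where they do the work, as an engineer would, in place of code of your own. Each camera call takes 0.05 s, during which the arm holds its last target. There are 200 camera calls.

## Working session

There is one attempt and no reset: what is moved stays moved. The work goes in short steps, each a Python script; the robot and the scene stay as the last script left them, time stands still between calls to the robot, and variables do not carry over. Pictures are saved under pics/ and viewed, at most 14 in all, crops included, and the job is handed in when it is done.

```bash
mkdir -p pics; ls; cat > h.py <<'E'
import numpy as np, cv2
from cell import robot, grip, kin, viewer
from scipy.spatial.transform import Rotation as Rn
def snap(cam,fn=None):
    im=viewer.read_camera(cam)
    if fn: cv2.imwrite('pics/'+fn,im[...,::-1])
    return im
def w(cam,p):
    i=viewer.camera_info(cam); return np.array(i['R']).T@(np.array(p)-np.array(i['t']))
def pix(cam,X):
    i=viewer.camera_info(cam); c=np.array(i['R'])@np.array(X)+np.array(i['t']); u=np.array(i['camera_matrix'])@c; return u[:2]/u[2]
def ray(cam,uv,z):
    i=viewer.camera_info(cam); R=np.array(i['R']); o=-R.T@np.array(i['t']); d=R.T@np.linalg.solve(np.array(i['camera_matrix']),[uv[0],uv[1],1.]); return o+d*(z-o[2])/d[2]
E
python3 - <<'E'
from h import *
o=robot.observe(); print(o['t'],o['tcp_pos'],o['tcp_rot'],o['grip_width'],o['contact_force'])
for c in ('top','scene'):
    snap(c,c+'0.png')
    i=viewer.camera_info(c); print(c,-np.array(i['R']).T@np.array(i['t']))
    for n in ('foot_a','gauge','kiln_shelf','board','rack','mat','bowl','spray','jar','scrap'):
        for d in viewer.pinpoint(n,c): 
            W=w(c,d['at']); print(c,n,round(d['confidence'],2),W.round(0),pix(c,W).round(0))
E
```

```text
pics
0.0 [254.64939154 597.40172075 213.63460419] [-6.28608239e-01 -3.07781240e+00  2.74593906e-03] 1.0009477377517655 [-0.64940596 -0.32052397 -0.06017858]
top [ 425.42624207  -36.06944673 1216.70100279]
top foot_a 0.88 [420.  11.  -1.] [308. 231.]
top foot_a 0.83 [545. 138.   0.] [266. 190.]
top foot_a 0.82 [419. 150.   1.] [262. 232.]
top foot_a 0.81 [ 413. -132.   -1.] [355. 233.]
top foot_a 0.72 [ 542. -133.   -1.] [354. 191.]
top gauge 0.75 [ 232. -437.   -1.] [456. 292.]
top gauge 0.62 [ 427. -345.    6.] [425. 228.]
top gauge 0.21 [ 415. -133.    5.] [355. 232.]
top kiln_shelf 0.61 [495. 342.   1.] [198. 207.]
top board 0.75 [ 610. -338.   -1.] [421. 168.]
top board 0.31 [ 427. -345.    5.] [425. 228.]
top rack 0.56 [705.  48.  -1.] [295. 138.]
top mat 0.56 [ 423. -332.   -2.] [420. 229.]
top bowl 0.95 [717. 172.   1.] [255. 135.]
top spray 0.86 [749. 297.   4.] [214. 124.]
top spray 0.3 [714. 172.   1.] [255. 136.]
top jar 0.65 [ 413. -135.    2.] [356. 233.]
top jar 0.58 [ 742. -158.   -0.] [362. 126.]
top scrap 0.65 [553. -13.  -3.] [315. 187.]
scene [967.51242075 455.22353858 786.46667406]
scene foot_a 0.95 [425.   8.   1.] [353. 207.]
scene foot_a 0.94 [541. 135.   4.] [359. 257.]
scene foot_a 0.83 [419. 147.   1.] [393. 234.]
scene foot_a 0.83 [ 416. -131.   -1.] [322. 182.]
scene foot_a 0.69 [ 542. -138.    1.] [289. 201.]
scene foot_a 0.42 [701.  46.  -1.] [288. 274.]
scene foot_a 0.38 [ 604. -339.    3.] [232. 177.]
scene gauge 0.75 [ 225. -438.    0.] [302. 115.]
scene gauge 0.63 [ 425. -348.    4.] [275. 150.]
scene kiln_shelf 0.96 [499. 344.  -2.] [437. 302.]
scene board 0.62 [ 605. -338.    1.] [232. 178.]
scene rack 0.84 [700.  48.  -4.] [289. 275.]
scene mat 0.9 [ 422. -332.    2.] [279. 152.]
scene bowl 0.78 [713. 168.   1.] [318. 311.]
scene spray 0.77 [749. 293.  -1.] [347. 363.]
scene jar 0.76 [ 739. -162.   -1.] [228. 235.]
scene scrap 0.58 [549.  -7.   3.] [318. 227.]
```

View pics/top0.png

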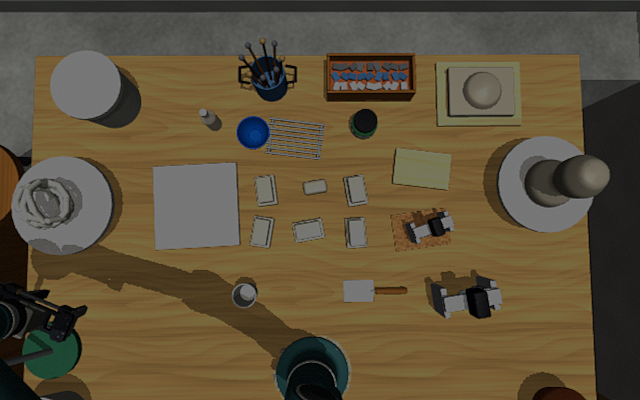

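View pics/scene0.png

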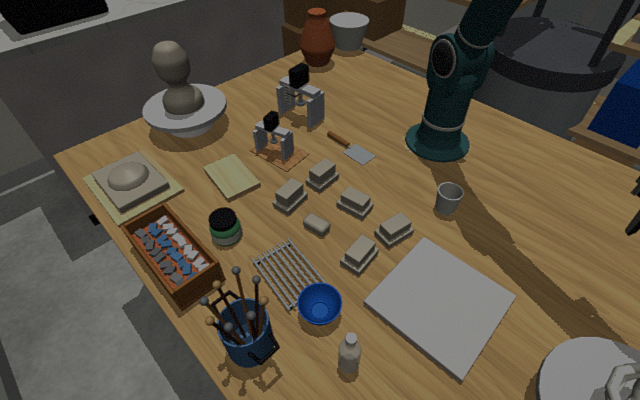

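```bash
cat >> h.py <<'E'
def rot(yaw): return Rn.from_matrix(Rn.from_euler('z',yaw).as_matrix()@np.diag([1,-1,-1.])).as_rotvec()
def near(yaw):
    "equivalent yaw (mod pi) giving the most comfortable last joint"
    return yaw
E
python3 - <<'E'
from h import *
im=cv2.imread('pics/scene0.png')[50:200,220:350]; cv2.imwrite('pics/g.png',cv2.resize(im,None,fx=4,fy=4,interpolation=cv2.INTER_CUBIC))
for yaw in (0,np.pi):
    q=kin.ik([440,0,350],rot(yaw)); print(q)
# choose
q=[k for k in (kin.ik([440,0,350],rot(a)) for a in (0,np.pi)) if k is not None]
print(robot.observe()['joints'])
robot.goto_joints(min(q,key=lambda k:abs(k[-1])))
i=viewer.camera_info('wrist');R=np.array(i['R']);print(R.round(3),-R.T@np.array(i['t']),np.array(i['camera_matrix']).round(0),robot.observe()['t'],robot.observe()['tcp_pos'],robot.observe()['joints'])
snap('wrist','w1.png')
for n in ('foot_a','gauge'):
    for d in viewer.pinpoint(n,'wrist'): W=w('wrist',d['at']);print(n,d['confidence'],W.round(0),pix('wrist',W).round(0))
E
```

```text
[-0.81027612 -0.07773908  0.70829979  1.94210579  0.05310622  1.25898981
 -1.69057247]
[-0.58429224 -0.05427694  0.49472106  1.93251394  0.02708323  1.25696621
  1.47224703]
[-1.21100415  0.46750334 -0.01161728  1.60269626  0.00600103  1.07140468
 -0.05626942]
[[-0.001  1.    -0.   ]
 [ 0.958  0.001  0.285]
 [ 0.285 -0.    -0.958]] [3.57759498e+02 4.73637317e-01 5.21427204e+02] [[341.   0. 316.]
 [  0. 341. 204.]
 [  0.   0.   1.]] 3.3833 [440.13543695   0.78860192 349.87610632] [-0.58500219 -0.05363967  0.49380982  1.93229201  0.02688368  1.2568544
  1.47207284]
foot_a 0.96 [541. 135.   3.] [400. 222.]
foot_a 0.92 [421.   6.   1.] [320. 147.]
foot_a 0.91 [ 539. -130.    1.] [236. 220.]
foot_a 0.81 [416. 144.   1.] [412. 143.]
foot_a 0.74 [ 410. -136.   -2.] [227. 139.]
gauge 0.89 [ 428. -350.    4.] [ 85. 151.]
gauge 0.58 [422.   6.  -1.] [321. 147.]
```

View pics/g.png

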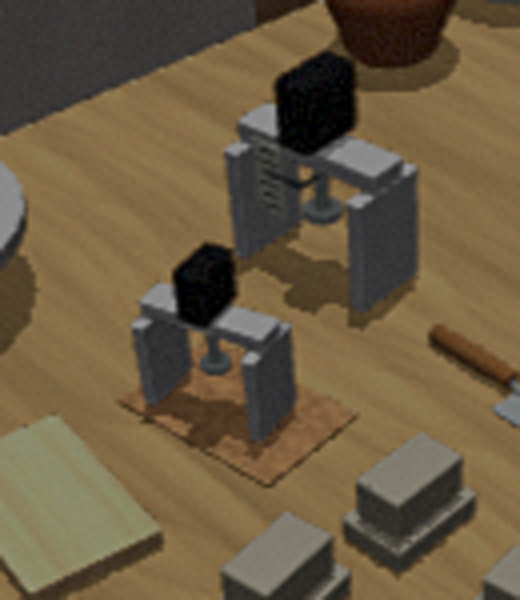

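View pics/w1.png

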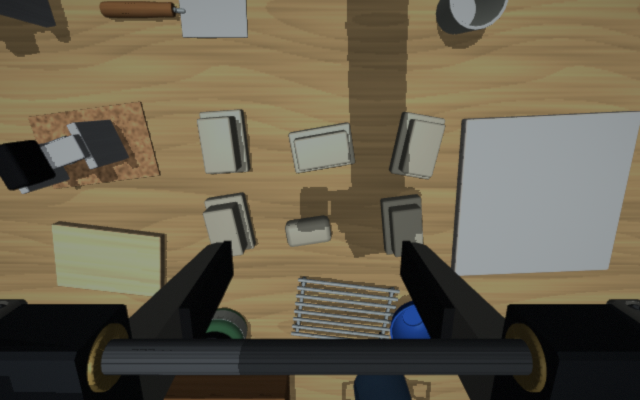

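```bash
cat >> h.py <<'E'
from scipy.optimize import minimize
def box(x,y,z0,z1): return [(a,b,c) for a in(-x/2,x/2) for b in(-y/2,y/2) for c in(z0,z1)]
def foot(h): return np.array(box(90,60,0,22)+box(74,44,22,h),float)
GA=np.array(box(60,114,0,80)+box(50,28,94,140),float)
SH=np.array(box(250,250,0,20),float); BO=np.array(box(110,170,0,18),float); MA=np.array(box(110,170,0,4),float)
S=4
def hullmask(uv):
    m=np.zeros((400*S,640*S),np.uint8); cv2.fillConvexPoly(m,cv2.convexHull((uv*S+S/2).astype(np.int32)),1); return m
def masks(name,cam):
    "convex hulls of the network's masks in the newest picture, with the camera calibration"
    inf=viewer.camera_info(cam); out=[]
    for d in viewer.silhouettes(name,cam):
        m=d['mask'].astype(np.uint8)
        n,l,s,_=cv2.connectedComponentsWithStats(m)
        if n<2: continue
        m=(l==1+np.argmax(s[1:,4])).astype(np.uint8); 
        if m.sum()<60: continue
        p=cv2.findNonZero(m)[:,0].astype(float)
        cut=p[:,0].min()<=1 or p[:,0].max()>=638 or p[:,1].min()<=1 or p[:,1].max()>=398
        out.append((inf,hullmask(np.array([[x+a,y+b] for x,y in p for a in(-.5,.5) for b in(-.5,.5)])),p.mean(0),cut))
    return out
def proj(inf,X):
    u=(np.array(inf['R'])@X.T).T+np.array(inf['t']); u=u@np.array(inf['camera_matrix']).T; return u[:,:2]/u[:,2:]
def put(M,x,y,yaw,z=0): return M@Rn.from_euler('z',yaw).as_matrix().T+np.array([x,y,z])
def fit(M,xy,ms,tol=40,z=0):
    "x,y,yaw (mod pi) and mean IoU of model M near xy against masks of several cameras"
    use=[]
    for cm in ms:
        c=[(np.linalg.norm(proj(m[0],np.array([[*xy,z+M[:,2].mean()]]))[0]-m[2]),m) for m in cm if not m[3]]
        c=[e for e in c if e[0]<tol]
        if c: use.append(min(c,key=lambda e:e[0])[1])
    if not use: return None
    def iou(p):
        t=0
        for inf,m,_,_ in use:
            r=hullmask(proj(inf,put(M,p[0],p[1],p[2]/50,z))); t+=(r&m).sum()/(r|m).sum()
        return -t/len(use)
    a0=min(np.arange(0,np.pi,np.pi/8),key=lambda a:iou([*xy,a*50]))
    s=np.array([*xy,a0*50]); r=minimize(iou,s,method='Nelder-Mead',options=dict(initial_simplex=s+np.array([[0,0,0],[8,0,0],[0,8,0],[0,0,8]]),xatol=.1,fatol=1e-4,maxiter=120))
    return np.array([r.x[0],r.x[1],(r.x[2]/50+np.pi/2)%np.pi-np.pi/2]),-r.fun,len(use)
E
python3 - <<'E'
from h import *
import json
for c in('scene','top','wrist'): snap(c)
ms=[masks('foot_a',c) for c in('wrist','scene')]
for xy in [(420,8),(541,136),(418,148),(413,-133),(541,-134)]:
    for h in(50,60):
        r=fit(foot(h),xy,ms); print('foot',xy,h,r[0].round(3),round(r[1],3),r[2])
for n,M,xy,cs in [('gauge',GA,(426,-347),('scene','wrist')),('kiln_shelf',SH,(497,343),('scene','top')),('board',BO,(607,-338),('scene','top','wrist')),('rack',BO,(702,47),('scene','top')),('mat',MA,(422,-332),('wrist','top'))]:
    r=fit(M,xy,[masks(n,c) for c in cs],z=4 if n=='gauge' else 0); print(n,r)
E
```

```text
foot (420, 8) 50 [420.723   8.388  -1.404] 0.935 2
foot (420, 8) 60 [421.679   8.132  -1.412] 0.893 2
foot (541, 136) 50 [5.41990e+02 1.36225e+02 1.31000e-01] 0.936 2
foot (541, 136) 60 [5.42059e+02 1.36379e+02 1.64000e-01] 0.872 2
foot (418, 148) 50 [ 4.18262e+02  1.47279e+02 -1.66000e-01] 0.969 1
foot (418, 148) 60 [ 4.17834e+02  1.45824e+02 -1.63000e-01] 0.935 1
foot (413, -133) 50 [ 4.13155e+02 -1.35185e+02  4.20000e-02] 0.903 2
foot (413, -133) 60 [ 4.1321e+02 -1.3366e+02  6.5000e-02] 0.956 2
foot (541, -134) 50 [ 5.40981e+02 -1.35981e+02  1.84000e-01] 0.912 2
foot (541, -134) 60 [ 5.40530e+02 -1.34731e+02  1.93000e-01] 0.92 2
gauge (array([ 4.28456137e+02, -3.44546513e+02,  2.79053529e-01]), np.float64(0.9629675655523797), 1)
kiln_shelf (array([4.97695761e+02, 3.45977420e+02, 4.79074203e-02]), np.float64(0.9813790365338), 2)
board (array([ 6.05720467e+02, -3.38244923e+02, -1.18988734e-01]), np.float64(0.959050465397204), 3)
rack (array([ 6.99817309e+02,  4.43322477e+01, -1.49443817e-01]), np.float64(0.485525031714522), 2)
mat (array([ 4.21613938e+02, -3.31273524e+02,  1.23402136e-01]), np.float64(0.9534717154646318), 2)
```

```bash
cat >> h.py <<'E'
HOV=200
def T(): return round(robot.observe()['t'],1)
def go(x,y,z,yaw):
    "joint move with tool down at yaw or yaw+pi, whichever keeps the last joint nearer"
    q0=np.array(robot.observe()['joints'])
    qs=[k for k in (kin.ik([x,y,z],rot(a)) for a in(yaw,yaw+np.pi)) if k is not None and abs(k[-1])<2.8]
    robot.goto_joints(min(qs,key=lambda k:np.abs(np.array(k)-q0).max()))
def fz(): robot.hold(.4); return np.mean([robot.observe()['contact_force'][2] for _ in (robot.hold(.1),)*3])
def look(M,name,xy,yaw,z=0):
    snap('wrist'); return fit(M,xy,[masks(name,'wrist')],tol=60,z=z)
def pick(xy,yaw):
    go(*xy,HOV,yaw); grip(1.0,30); f0=fz()
    rs={h:look(foot(h),'foot_a',xy,yaw) for h in(50,60)}
    print({h:(None if r is None else (r[0].round(2),round(r[1],3))) for h,r in rs.items()})
    if None in rs.values(): raise SystemExit('not seen')
    h=max(rs,key=lambda k:rs[k][1]); p=rs[h][0]; 
    if rs[h][1]<.85 or np.hypot(*(p[:2]-xy))>45: raise SystemExit('check')
    go(*p[:2],HOV-20,p[2]); robot.servo_line([*p[:2],60]); robot.servo_line([*p[:2],25],feed=60)
    grip(0.2,30); o=robot.observe(); print('width',o['grip_width']*92,'gripF',o['grip_force'],'t',o['t'])
    robot.servo_line([*p[:2],HOV],feed=150); f1=fz(); print('weight kg',(f0-f1)/9.81,'width',robot.observe()['grip_width']*92)
    return h,p,abs(f1-f0)/9.81
def place(x,y,z,yaw):
    go(x,y,HOV,yaw); robot.servo_line([x,y,z+50]); robot.servo_line([x,y,z+26],feed=40)
    robot.hold(.2); grip(.8); robot.servo_line([x,y,HOV]); print('placed',T())
SHP=(497.7,346.,.048)
def slot(i,j):
    a=SHP[2]; c,s=np.cos(a),np.sin(a); u,v=i*57,j*57
    return SHP[0]+c*u-s*v,SHP[1]+s*u+c*v,20,a
E
python3 - <<'E'
from h import *
h,p,m=pick((418,148),-.166)
if .15<m<.36: place(*slot(1,1))
elif m>.4: print('SOLID'); place(p[0],p[1],0,p[2])
E
```

```text
{50: (array([ 4.1794e+02,  1.4759e+02, -1.8000e-01]), np.float64(0.963)), 60: (array([ 4.1814e+02,  1.4726e+02, -1.7000e-01]), np.float64(0.947))}
width 44.00818763401533 gripF 29.939681589603424 t 8.825
weight kg 0.5771801248059137 width 43.96701451588141
SOLID
placed 14.9
```

```bash
cat > run.py <<'E'
from h import *
import sys
def do(xy,yaw,s):
    h,p,m=pick(xy,yaw)
    if .15<m<.36: place(*slot(*s)); return
    place(p[0],p[1],0,p[2]); raise SystemExit('odd weight')
E
python3 - <<'E'
from run import *
do((542,136),.13,(1,1))
do((420,8),-1.404,(-1,1))
snap('scene','s2.png')
E
```

```text
{50: (array([5.4205e+02, 1.3603e+02, 1.5000e-01]), np.float64(0.974)), 60: (array([5.4078e+02, 1.3545e+02, 1.3000e-01]), np.float64(0.944))}
width 43.704570168806114 gripF 29.938266277313232 t 19.3417
weight kg 0.16506601913447894 width 43.50031056453908
placed 25.9
{50: (array([452.28, -18.83,  -1.4 ]), np.float64(0.963)), 60: (array([452.03, -17.85,  -1.4 ]), np.float64(0.937))}
width 44.00900271352651 gripF 30.000122487545013 t 31.4333
weight kg 0.29875112679980076 width 43.798373487886884
placed 38.5
```

View pics/s2.png

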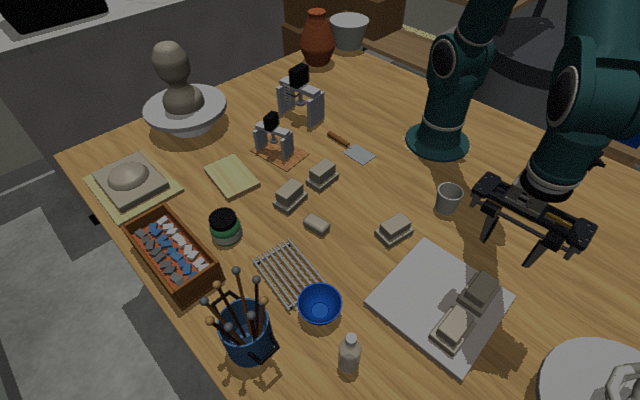

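```bash
python3 - <<'E'
from run import *
do((413,-134),.065,(1,-1))
do((541,-135),.19,(-1,-1))
E
```

```text
{50: (array([ 4.1385e+02, -1.3364e+02,  8.0000e-02]), np.float64(0.964)), 60: (array([ 4.1350e+02, -1.3367e+02,  7.0000e-02]), np.float64(0.977))}
width 43.154522177830415 gripF 29.999728202819824 t 44.4
weight kg 0.17917247565753996 width 44.047793647178075
placed 51.6
{50: (array([ 5.4096e+02, -1.3504e+02,  1.7000e-01]), np.float64(0.948)), 60: (array([ 5.3954e+02, -1.3518e+02,  1.6000e-01]), np.float64(0.972))}
width 43.3408433873011 gripF 29.991942644119263 t 57.0583
weight kg 0.335829434666869 width 43.81956101866893
placed 64.2
```

```bash
python3 - <<'E'
from h import *
go(428,-345,280,.28); grip(1.0,30); snap('wrist'); snap('scene')
A,B=masks('gauge','wrist'),masks('gauge','scene')
for c in([A],[B],[A,B]):
    r=fit(GA,(428,-345),c,tol=60,z=4); print(r)
im=snap('wrist','w3.png')
c=pix('wrist',[428,-345,70]);print(c)
p=r[0]
from h import put,proj
i=viewer.camera_info('wrist')
im=im.copy()
cv2.polylines(im,[cv2.convexHull(proj(i,put(GA[8:],*p,4)).astype(np.int32))],True,(255,0,0),1)
cv2.polylines(im,[cv2.convexHull(proj(i,put(GA[:8],*p,4)).astype(np.int32))],True,(0,255,0),1)
cv2.imwrite('pics/w3.png',im[...,::-1]); print(T())
E
```

```text
(array([ 4.27438896e+02, -3.46517558e+02,  3.33739014e-01]), np.float64(0.9559069343373799), 1)
(array([ 4.27982065e+02, -3.46033801e+02,  3.23789445e-01]), np.float64(0.9704061974832972), 1)
(array([ 4.27487784e+02, -3.46851512e+02,  3.36522443e-01]), np.float64(0.9628564737039178), 2)
[316.47370781 175.26554986]
67.2
```

View pics/w3.png

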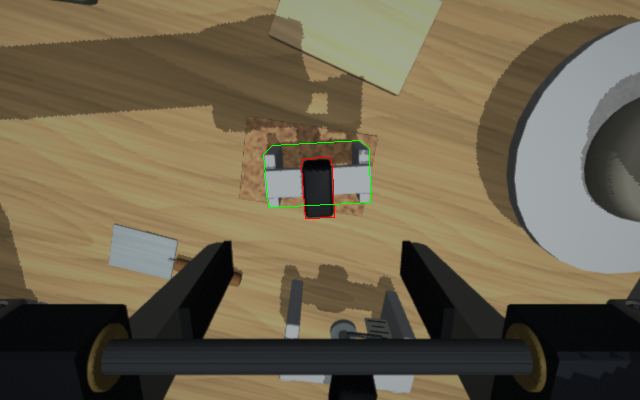

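The fit outline lies on the small gauge: legs at rows 145–205, handle at (318,188). The larger look-alike is at (340,350). The small gauge on the mat matches the given size, so I'm picking that one.

```bash
python3 - <<'E'
from h import *
snap('scene'); r=fit(foot(50),(418,148),[masks('foot_a','scene')],tol=30); print('foot scene',r)
fxy=r[0][:2] if r and r[1]>.85 else np.array([418,148])
go(*fxy,230,-.17)
rs={h:look(foot(h),'foot_a',fxy,-.17) for h in(50,60)}; print(rs)
f=max(rs.values(),key=lambda k:k[1])[0]
p=np.array([427.5,-346.7,.335])
go(*p[:2],280,p[2]); robot.servo_line([*p[:2],150]); robot.servo_line([*p[:2],104],feed=50)
grip(.1,30); print('width',robot.observe()['grip_width']*92)
robot.servo_line([*p[:2],290],feed=150)
go(f[0],f[1],290,f[2]); robot.servo_line([f[0],f[1],200])
print(robot.observe()['grip_width']*92,T())
snap('scene','s4.png'); snap('wrist','w4.png')
np.save('f.npy',f)
E
python3 -c "
import cv2,numpy as np
a=cv2.imread('pics/s4.png')[90:300,280:560];b=cv2.imread('pics/w4.png')
a=cv2.resize(a,(533,400));b=cv2.resize(b,(640,400))[:,160:427]
cv2.imwrite('pics/c4.png',np.hstack([a,b]))"
```

```text
foot scene (array([ 4.17166767e+02,  1.48477095e+02, -1.37124930e-01]), np.float64(0.9598866782563904), 1)
{50: (array([ 4.18373221e+02,  1.47269597e+02, -1.62981561e-01]), np.float64(0.9657845419955704), 1), 60: (array([ 4.16393205e+02,  1.47757896e+02, -1.67759716e-01]), np.float64(0.943678413491911), 1)}
width 27.985410484973343
27.751744105634128 78.1
```

View pics/c4.png

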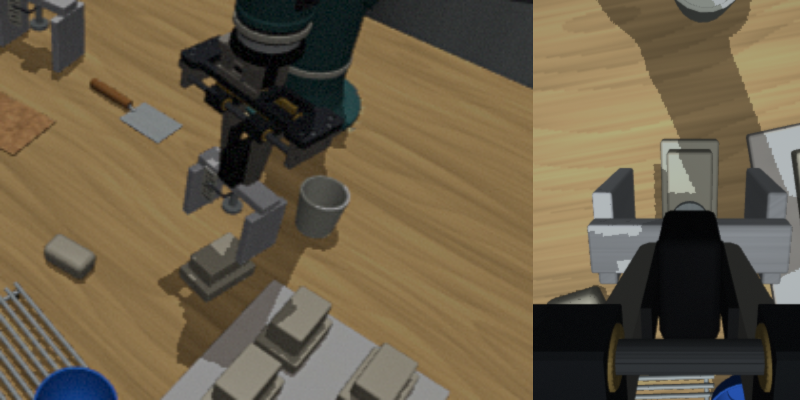

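```bash
python3 - <<'E'
from h import *
f=np.load('f.npy')
f0=robot.observe()['contact_force']
robot.servo_line([f[0],f[1],130],feed=80); robot.servo_line([f[0],f[1],101],feed=25)
print(robot.observe()['contact_force']-f0)
grip(.55); robot.hold(1.2); print(robot.observe()['contact_force'],T())
im=snap('scene','s5.png')
print(viewer.camera_info('scene')['camera_matrix'][0][0])
for d in viewer.pinpoint('gauge_tip','scene'): print(d['confidence'],w('scene',d['at']))
for d in viewer.pinpoint('gauge','scene')[:2]: print('g',d['confidence'],w('scene',d['at']))
a=im[150:270,330:470]; cv2.imwrite('pics/c5.png',cv2.resize(a[...,::-1],None,fx=5,fy=5,interpolation=cv2.INTER_CUBIC))
E
```

```text
[-0.52737748 -0.10351812  1.33609407]
[ 0.53577613 -0.67142377  0.12640559] 82.3
366.41283025833104
0.41 [ 230.20049404 -443.79074866   54.27743345]
0.39 [416.12170241 148.01970474  52.31235772]
g 0.98 [ 225.68885776 -438.14661519    0.57381257]
g 0.86 [410.17575716 149.15485735  -1.53907832]
```

View pics/c5.png

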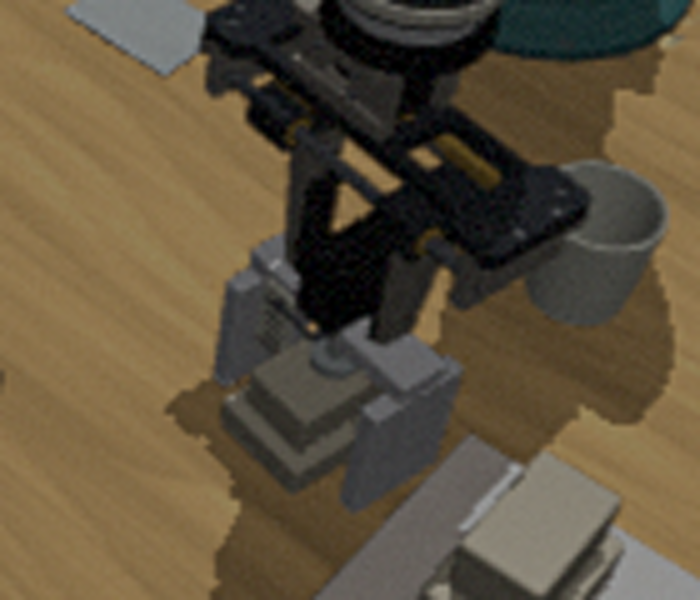

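The pad rests on the foot top at z ≈ 52 mm, with the gauge base at about 0. That agrees with the fits (50 mm), so the foot goes on the plywood board. Next I'll return the gauge and move the solid foot.

```bash
python3 - <<'E'
from h import *
f=np.load('f.npy')
grip(.1,30); print('width',robot.observe()['grip_width']*92)
robot.servo_line([f[0],f[1],290],feed=120)
m=(422,-333,.12)
go(m[0],m[1],290,m[2]); robot.servo_line([m[0],m[1],130]); robot.servo_line([m[0],m[1],105],feed=25)
robot.hold(.2); grip(.6); robot.hold(.2); robot.servo_line([m[0],m[1],290],feed=120)
print(T())
h,p,w_=pick(f[:2],f[2])
place(605.7,-338.2,18,-.119)
go(450,0,400,0)
for c in('scene','top'): snap(c,c+'6.png')
ms=[masks('foot_a',c) for c in('scene','top')]
for s in((1,1),(-1,1),(1,-1),(-1,-1)):
    x=slot(*s); r=fit(foot(55),x[:2],ms,z=20,tol=15); print(s,np.round(x,1),r)
print(fit(foot(50),(605.7,-338.2),ms,z=18,tol=20)); print('gauge',fit(GA,m[:2],[masks('gauge','scene')],z=4,tol=25),T())
E
```

```text
width 27.655048164456545
91.4
{50: (array([ 4.1798e+02,  1.4714e+02, -1.7000e-01]), np.float64(0.972)), 60: (array([ 4.1900e+02,  1.4664e+02, -1.6000e-01]), np.float64(0.947))}
width 43.94285401741458 gripF 29.999087154865265 t 97.2667
weight kg 0.5013921321186281 width 43.88611663658559
placed 104.7
(1, 1) [551.9 405.7  20.    0. ] (array([5.51618947e+02, 4.06662612e+02, 2.97657404e-02]), np.float64(0.9266807628418301), 2)
(-1, 1) [438.  400.2  20.    0. ] (array([4.36874077e+02, 4.00987819e+02, 5.48919745e-02]), np.float64(0.9273800644503689), 2)
(1, -1) [557.4 291.8  20.    0. ] (array([5.59459987e+02, 2.95531583e+02, 3.65772415e-02]), np.float64(0.9213590684319668), 1)
(-1, -1) [443.5 286.3  20.    0. ] (array([4.43324346e+02, 2.88332753e+02, 5.21463288e-02]), np.float64(0.9242961903294672), 2)
(array([ 6.06433799e+02, -3.36574408e+02, -5.38931765e-02]), np.float64(0.9345365767772111), 2)
gauge (array([ 4.23057420e+02, -3.31827439e+02,  1.20169324e-01]), np.float64(0.9669701460935846), 1) 106.5
```

View pics/scene6.png

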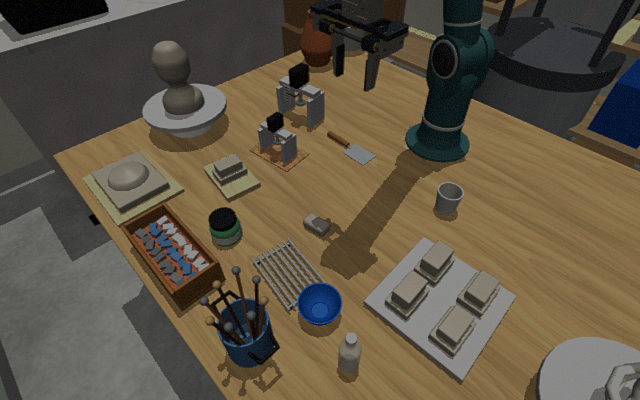

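The scene picture shows four feet on the shelf around (440,300), the solid foot on the board at (228,168), and the gauge on its mat at (277,140). The bystanders have not moved.

```bash
python3 -c "
from h import *
print(robot.job_done())"
```

```text
the job is handed in; nothing more can be done
None
```

I handed the job in at about 107 s, with no verdict returned: the four hollow feet are on the kiln shelf, the solid foot (about 0.54 kg, gauge pad about 52 mm high, so the 50 mm size) is on the plywood board, and the gauge is back on its cork mat.

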